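# Bring the star cutter to the front of the braked cutter carousel

## Robot

A 6-joint arm with a two-finger parallel gripper is mounted at the origin on a cart in front of the work surface, level with it; the furniture and walls round the work are solid. World frame = base frame: x ahead of the robot, y to its left, z up, the work surface at z = 0. Lengths are in m, angles in rad, forces in N, time in s.
With the tool pointing down it reaches from about 0.3 to 0.825 m from the base axis. Payload 5.4 kg.
Tool frame: the origin (TCP) lies on the centre line of the jaws, within the pads' length; the fingertips stand 22 mm ahead of it and the grasp point (between the pads) lies 3 mm ahead of it (env.tip_reach is the distance from the TCP to the fingertips, in m); z points along the fingers, y is the line along which they close (so a half turn about z gives the same grasp; the last joint's range is limited). The gripper opens to 92 mm and grips with 3 to 60 N. Pads are 20 mm wide; open, the fingers measure 128 mm over their backs; the gripper's body (75 mm by 189 mm) begins 69 mm behind the grasp point.
Start: joints at [1.054, 0.158, 1.597, -0, 1.386, -0.21], TCP at [0.174, 0.548, 0.237] pointing down, gripper open.
Joint ranges: [-2.91, 2.91], [-0.94, 2.29], [0.18, 2.7], [-1.29, 4.43], [0.17, 2.64], [-3, 3]. Speed limits (rad/s): [2.57, 2.57, 3.14, 3.14, 3.14, 3.14].

## Interface

Orientations are given as a rotation vector (axis times angle).
In Python, from workcell import env gives the robot as it stands. The module is installed in compiled form; this text tells all that it offers.
- The arm moves only by the tool step_arm, never from a script. Its argument "steps" is a list of rows, each a list of 3 entries, a list of its own where there are three numbers: the closure, from 0 (fully open) to 1 (shut), then the shift along the tool's x, y, z in mm, then the turn, a rotation vector about the tool's x, y, z in degrees. A call has 1 to 5 rows; each row is the pose to reach, as a shift and turn from the pose commanded when the call began, along the tool's axes at that moment; what a row does not reach only later rows make up. A row lasts 1/8 s, in which the tool goes at most 62.5 mm and 10.7 degrees, less where a joint would pass 70% of its speed; a pose out of reach is approached as far as the arm can. A call with a gripper value outside its range is refused whole. The fingers move at their own pace and stop on an object; "squeeze" is the grip in N (left out, the last holds). Time passes only in rows, so rows that repeat a pose let the fingers close. It gives the time, the measured TCP pose, the force, the opening and the grip force at its end, in the units of the state.
- env.state(): the state, without advancing time (a new reading comes with each control period).
- env.snapshot(name): name is "scene" or "top"; returns the picture (400x640x3 uint8, red, green, blue); there is no depth.
- env.calibration(name): a dict with "intrinsics" (3x3 intrinsics, pixels), "cam_to_world" (4x4, takes a point from camera to world coordinates). Camera axes: x right, y up, looking along -z (the intrinsics and any distortion apply to the point x, -y, -z); pixel columns grow to the right and rows downward; lengths in m; the calibration is good to about 2 mm. A picture is of the moment at which its call begins. calibration takes no time and is no camera call.
- env.hand_in(): hands the job in; it is judged then, once.
The state is a dict: "t": time; "joints": joint angles; "qd": joint speeds; "effort": joint torques, N m; "tcp_pos": TCP position; "tool_rot": TCP orientation; "ft_force": force on the tool from outside, world axes, zero at the start; "ft_torque": the same for the moment, N m; "finger_gap": finger opening in m; "gripper_force": force on a finger pad.
Only numpy, scipy, OpenCV 4.12 (cv2) and the standard library are available. Lean on these libraries where they do the work, as an engineer would, in place of code of your own. Each camera call takes 0.05 s, during which the arm holds its last target. There are 200 camera calls.

## Task

The star cutter is wanted next. Swing the carousel's brake lever fully aside to release the brake, push the wooden board round by its scalloped edge until the star cutter stands at the front, right behind the pivot of the brake lever, and swing the lever back to straight ahead so that the brake holds the board again. Nothing is to be picked up: touch only the lever and the board's edge, not the rubber mat or anything on it, never force the board round while the brake is set, and leave the things on the table where they are.

Things in the scene. Friction and masses are not known exactly. Their poses are not given: they have to be found in the camera images.
- carousel: fixed white round foot (224 mm across) of the cutter carousel, standing on the table. Origin on the table at the carousel's vertical turning axis, z up. Its front is the side with the brake: the body's own -x direction, which points roughly towards the robot.
- board (a joint): turning angle (rad) of the wooden board about the carousel's vertical axis, counter-clockwise from above; free for more than a turn either way. At 0 one lobe of its edge points to the front, the others follow every 60 deg. With the brake released it turns easily (0.1 N m) and stops almost at once when no longer pushed.
- lobe_tip (a point): outermost point, at top height, of the lobe that points to the front when joint board is 0. The board (16 mm thick, 46 to 62 mm above the table) is a disc of radius 125 mm with six round lobes (radius 38 mm, centres 112 mm from the axis) reaching out to 150 mm; in the hollows midway between them a fingertip fits, from above, against the side of a lobe.
- mat_centre (a point): centre of the top of the black rubber mat, on the turning axis, 64 mm above the table; the mat is 232 mm across and 2 mm thick, fixed on the board and turning with it. Not to be touched.
- brake_lever (a joint): angle (rad) of the brake lever about its vertical pivot, 115 mm in front of the carousel's axis. 0: brake set, lever pointing straight to the front; 0.6: stop, released, swung clockwise from above, the knob 50 mm towards the carousel's +y side (the robot's left). Brake free above about 0.2; set, it resists about 10 N at the rim. The lever stays where it is left; its knob takes 3 to 6 N.
- lever_knob (a point): top centre of the brake lever's upright black knob, 80 mm above the table and 90 mm from the lever's pivot (205 mm in front of the axis when set). The knob is a round post of 18 mm diameter from 46 to 80 mm above the table; below it only the flat lever bar, 30 to 36 mm above the table.
- cutter_star: steel five-pointed star biscuit cutter, 57 mm across, 22 mm high, loose on the mat of the carousel, its underside 64 mm above the table, 80 mm (5 mm more or less) from the axis; origin at the centre of its underside. This is the wanted one; it must not be touched: it only rides round.
- cutter_round: steel round biscuit cutter, 52 mm across, 26 mm high, loose on the mat of the carousel, its underside 64 mm above the table, 80 mm (5 mm more or less) from the axis; origin at the centre of its underside. It must not be touched: it only rides round.
- cutter_small: steel small round biscuit cutter, 36 mm across, 24 mm high, loose on the mat of the carousel, its underside 64 mm above the table, 80 mm (5 mm more or less) from the axis; origin at the centre of its underside. It must not be touched: it only rides round.
- spare_ring_0: plain flat thickness ring of the rolling pin, 59 mm across, 12 mm high, loose on the mat of the carousel, its underside 64 mm above the table, 80 mm (5 mm more or less) from the axis; origin at the centre of its underside. It must not be touched: it only rides round.
- cutter_bell: steel bell-shaped biscuit cutter, 84 x 70 x 25 mm, lying loose on the table to the right; origin at the centre of its underside. Leave it alone.
- white_mug: white cup, 83 mm wide, 68 mm high, standing loose on the table to the left; origin at the centre of its underside. Leave it alone.
- sprinkle_tub: small tub with a white cap, 44 mm across, 70 mm high, standing loose on the table, beyond the cup; origin at the centre of its underside. Leave it alone.
- scraper: flat plastic dough scraper, 68 x 115 x 8 mm, lying loose on the table, near left; origin at the centre of its underside. Leave it alone.
There are look-alikes about, which are no part of the job. What is shaped like the cutter_star but blue or orange is not meant. Of the things that look like the cutter_small, the middle-sized one is meant.

How it is judged:
By the outcome, as a careful person would: the job done as asked, in the order asked, and still so for the second after the job is handed in, with the robot touching nothing.
It also fails if it takes over 72 s, if anything falls off the work surface, if the arm or the gripper's body presses on something with over 40 N, if the wrist force passes 120 N, or if a joint passes its speed limit or range.

## Working session

There is one attempt and no reset: what is moved stays moved. The work goes in short steps, Python scripts to look and compute and a tool call to move; the robot and the scene stay as the last step left them, time stands still between calls to the robot, and variables do not carry over. Pictures are saved under pics/ and viewed, at most 10 in all, crops included, and the job is handed in when it is done.

Besides the shell and the picture viewer there is one more tool, called after "Emit:" as name(argument=value, ...), one argument or row to a line, values as JSON. step_arm: Moves the arm, as the interface text tells. Its arguments: {"type":"object","properties":{"steps":{"type":"array","items":{"type":"array"}},"squeeze":{"type":"number"}},"required":["steps"]}

```bash
mkdir -p pics; cat > h.py <<'E'
import numpy as np, cv2
from workcell import env
def snap(n,f):
    im=env.snapshot(n); cv2.imwrite(f'pics/{f}.png',im[:,:,::-1]); return im
def ray(n,u,v,z):
    c=env.calibration(n);K=np.array(c['intrinsics']);T=np.array(c['cam_to_world'])
    p=np.linalg.inv(K)@[u,v,1]; d=T[:3,:3]@[p[0],-p[1],-p[2]]; o=T[:3,3]
    return o+d*(z-o[2])/d[2]
def proj(n,P):
    c=env.calibration(n);K=np.array(c['intrinsics']);T=np.array(c['cam_to_world'])
    q=T[:3,:3].T@(np.array(P)-T[:3,3]); q=K@[q[0],-q[1],-q[2]]; return q[:2]/q[2]
E
python3 - <<'E'
from h import *
a=snap('top','top0');b=snap('scene','scene0')
for n in('top','scene'):print({k:np.round(v,3).tolist() if not isinstance(v,str) else v for k,v in env.calibration(n).items()})
s=env.state();print({k:np.round(v,3).tolist() for k,v in s.items()},env.tip_reach)
E
```

```text
{'intrinsics': [[403.453, 0.0, 319.0], [0.0, 403.453, 204.632], [0.0, 0.0, 1.0]], 'cam_to_world': [[0.003, 0.998, -0.057, 0.526], [-1.0, 0.004, 0.024, 0.106], [0.024, 0.057, 0.998, 1.169], [0.0, 0.0, 0.0, 1.0]]}
{'intrinsics': [[363.892, 0.0, 325.099], [0.0, 363.892, 200.937], [0.0, 0.0, 1.0]], 'cam_to_world': [[0.878, 0.289, -0.38, 0.222], [-0.478, 0.503, -0.72, -0.613], [-0.017, 0.814, 0.58, 0.652], [0.0, 0.0, 0.0, 1.0]]}
{'t': 0.1, 'joints': [1.054, 0.159, 1.598, -0.0, 1.386, -0.21], 'qd': [-0.001, -0.002, -0.004, -0.0, 0.001, 0.001], 'effort': [0.0, -38.65, -32.296, 0.07, 0.034, -0.0], 'tcp_pos': [0.173, 0.548, 0.236], 'tool_rot': [-0.48, -3.104, 0.003], 'ft_force': [-0.009, -0.405, 0.033], 'ft_torque': [-0.011, 0.003, -0.006], 'gripper_force': 0.0, 'finger_gap': 0.092} 0.022
```

View pics/top0.png

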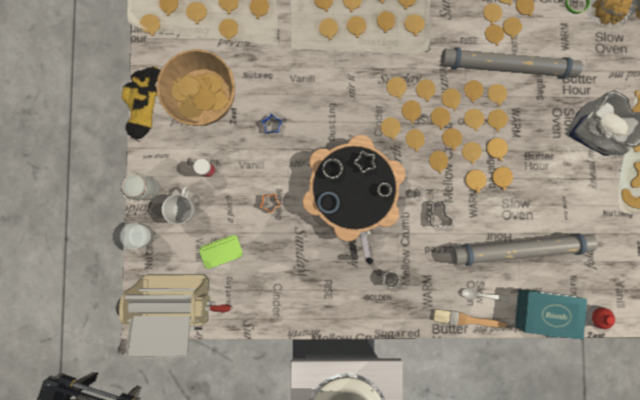

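View pics/scene0.png

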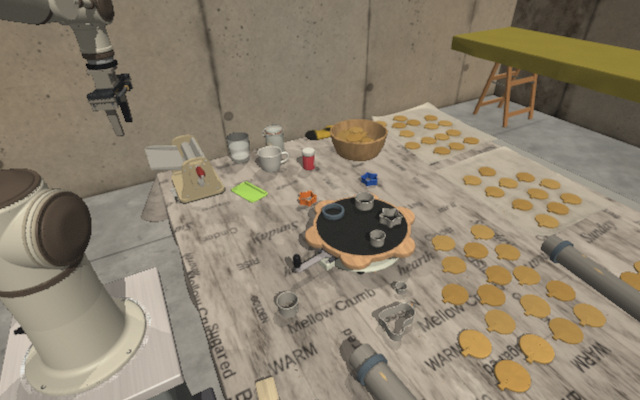

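The top view shows the carousel's mat at about (355,187). The steel star on the mat is at (364,161), and the lever runs to its knob at about (369,261). There are three star shapes: blue (271,124), orange (268,203) and steel on the mat (364,161). The steel one is meant, and I'll confirm it in a crop.

```bash
python3 - <<'E'
from h import *
im=cv2.imread('pics/top0.png')
cv2.imwrite('pics/crop0.png',cv2.resize(im[120:300,250:450],None,fx=4,fy=4,interpolation=cv2.INTER_CUBIC)[:600*1])
# wooden + mat contours
hsv=cv2.cvtColor(im,cv2.COLOR_BGR2HSV)
roi=np.zeros(im.shape[:2],np.uint8);cv2.circle(roi,(355,187),62,255,-1)
dark=((hsv[...,2]<60)&(roi>0)).astype(np.uint8)
wood=((hsv[...,1]>90)&(hsv[...,2]>120)&(hsv[...,0]<20)&(roi>0)).astype(np.uint8)
wood=cv2.morphologyEx(wood,cv2.MORPH_OPEN,np.ones((2,2)))
both=((dark|wood)).astype(np.uint8)
for nm,m in(('dark',dark),('wood',wood)):
    cs,_=cv2.findContours(m,cv2.RETR_EXTERNAL,cv2.CHAIN_APPROX_NONE);c=max(cs,key=cv2.contourArea)
    pts=np.array([ray('top',u,v,.064 if nm=='dark' else .062)[:2] for u,v in c[:,0]],np.float32)
    (x,y),r=cv2.minEnclosingCircle(pts);print(nm,x,y,r,cv2.fitEllipse(pts))
    if nm=='wood':
        C=np.array([x,y]);d=pts-C;th=np.degrees(np.arctan2(d[:,1],d[:,0]));rr=np.hypot(*d.T)
        for lo in range(-180,180,10):
            k=(th>=lo)&(th<lo+10)
            if k.any():print(lo+5,round(float(rr[k].max()),3),end='; ')
        ph=np.angle(np.sum((rr-rr.mean())*np.exp(6j*np.radians(th))))/6;print('lobe phase deg',np.degrees(ph))
for n,p,z in(('star',(364,161),.086),('knob',(369,261),.08)):print(n,ray('top',*p,z))
E
```

```text
dark 0.6387422680854797 -0.015318408608436584 0.11264639347791672 ((0.640969455242157, -0.019916076213121414), (0.21191100776195526, 0.2246093451976776), 122.33415222167969)
wood 0.6357403993606567 -0.018501004204154015 0.1480613499879837 ((0.6355855464935303, -0.018223028630018234), (0.26841962337493896, 0.27037712931632996), 56.001976013183594)
-175 0.143; -165 0.123; -155 0.123; -145 0.139; -135 0.146; -125 0.147; -115 0.14; -105 0.124; -95 0.123; -85 0.139; -75 0.148; -65 0.146; -55 0.14; -45 0.124; -35 0.123; -25 0.138; -15 0.146; -5 0.148; 5 0.14; 15 0.124; 25 0.124; 35 0.138; 45 0.147; 55 0.148; 65 0.139; 75 0.124; 85 0.122; 95 0.136; 105 0.148; 115 0.148; 125 0.14; 135 0.125; 145 0.124; 155 0.138; 165 0.148; 175 0.147; lobe phase deg -9.48559823029109
star [ 0.70742497 -0.04100572  0.086     ]
knob [ 0.43740401 -0.05427986  0.08      ]
```

View pics/crop0.png

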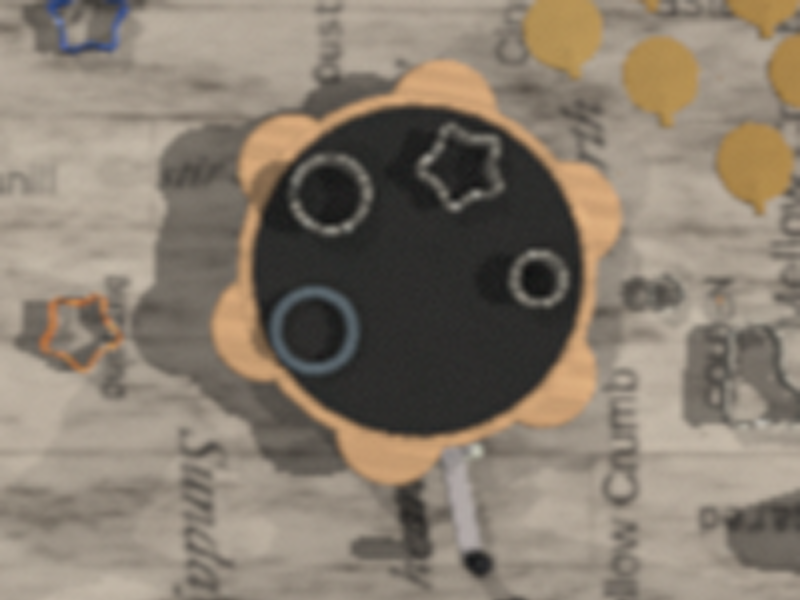

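The crop confirms a steel five-pointed star on the mat at crop (462,167), which is pixel (365.5,161.8). The brake lever points straight out to its knob at crop (478,562), pixel (369.5,260.5). The board's lobes are clear.

```bash
cat >> h.py <<'E'
from scipy.spatial.transform import Rotation as R
AX=np.array([.6362,-.0187])
def rows(targets,pose=None):
    """targets: (x,y,z,yaw_y deg), tool down; prints tool-frame shifts (mm), turn (deg) from the present pose"""
    s=env.state();p,r0=(np.array(s['tcp_pos']),R.from_rotvec(s['tool_rot'])) if pose is None else (np.array(pose[:3]),down(pose[3]))
    for t in targets:
        print(np.round(r0.inv().apply(np.array(t[:3])-p)*1e3,1).tolist(),np.round((r0.inv()*down(t[3])).as_rotvec(degrees=True),1).tolist())
def down(yaw):
    a=np.radians(yaw);y=np.array([np.cos(a),np.sin(a),0]);z=np.array([0,0,-1.]);return R.from_matrix(np.c_[np.cross(y,z),y,z])
E
python3 - <<'E'
from h import *
im=cv2.imread('pics/top0.png')
g=cv2.cvtColor(im,cv2.COLOR_BGR2GRAY)
m=(g<45).astype(np.uint8);m[:250]=0;m[275:]=0;m[:,:355]=0;m[:,380:]=0
ys,xs=np.nonzero(m);print('knob px',xs.mean(),ys.mean(),len(xs))
k=ray('top',xs.mean(),ys.mean(),.072);print(k)
m=(g>90).astype(np.uint8);m[:148]=0;m[176:]=0;m[:,:352]=0;m[:,379:]=0
c=[c for c in cv2.findContours(m,0,1)[0]];c=np.vstack([q for q in c if abs(cv2.boundingRect(q)[0]-358)<16])
print('star bbox',cv2.boundingRect(c),cv2.minEnclosingCircle(c))
for u,v in(cv2.minEnclosingCircle(c)[0],(365.4,161.6)):
    s=ray('top',u,v,.084)[:2]-AX;print('star',np.hypot(*s),np.degrees(np.arctan2(s[1],s[0])))
d=k[:2]-AX;f=np.degrees(np.arctan2(d[1],d[0]));print('knob r,ang',np.hypot(*d),f)
lv=ray('top',363.7,234,.036)[:2]-AX;print('lever base',np.hypot(*lv),np.degrees(np.arctan2(lv[1],lv[0])))
rows([(k[0],k[1],.15,82),(k[0],k[1],.072,82)])
f=np.radians(f);pv=AX+.115*np.array([np.cos(f),np.sin(f)])
for a in(0,.2,.4,.6):print(a,pv+.09*np.array([np.cos(f-a),np.sin(f-a)]))
E
```

```text
knob px 368.88235294117646 260.4117647058824 17
[ 0.43833377 -0.05514822  0.072     ]
star bbox (355, 148, 24, 25) ((368.70184326171875, 158.8761444091797), 14.309057235717773)
star 0.0851788668856333 -24.57373388908486
star 0.07475323390520137 -20.670670475036932
knob r,ang 0.20119522184300925 -169.5627543379451
lever base 0.1299923187354089 -167.79419856521127
[-434.7, -494.5, 86.4] [-0.1, -0.0, -9.6]
[-434.7, -494.4, 164.4] [-0.1, -0.0, -9.6]
0 [ 0.43459195 -0.05583749]
0.2 [ 0.43311711 -0.0379281 ]
0.4 [ 0.43522973 -0.0200827 ]
0.6 [ 0.44084556 -0.00301273]
```

Emit:
step_arm(
  steps=[
    [0.3,[-50,-60,5],[0,0,-2]],
    [0.5,[-90,-105,10],[0,0,-4]],
    [0.5,[-130,-150,15],[0,0,-6]],
    [0.5,[-170,-195,20],[0,0,-8]],
    [0.5,[-210,-240,25],[0,0,-9.6]],
  ],
)

```text
t: 0.72
tcp_pos: [0.2985, 0.2609, 0.2118]
tool_rot: [0.216, 3.134, -0.0]
ft_force: [1.0, -0.0, 0.4]
finger_gap: 0.0463
gripper_force: 0.0
```

```bash
python3 - <<'E'
from h import *
s=env.state();print(np.round(s['tcp_pos'],4),s['finger_gap'])
rows([(.437,-.055,.15,82)])
E
```

```text
[0.2985 0.2609 0.2118] 0.0463179447268221
[-180.4, -293.9, 61.9] [-0.0, 0.0, 0.1]
```

Emit:
step_arm(
  steps=[
    [0.5,[-28,-45,10],[0,0,0]],
    [0.5,[-56,-90,20],[0,0,0]],
    [0.5,[-84,-135,30],[0,0,0]],
    [0.5,[-112,-180,40],[0,0,0]],
    [0.5,[-140,-228,50],[0,0,0]],
  ],
)

```text
t: 1.35
tcp_pos: [0.4056, 0.0158, 0.1618]
tool_rot: [0.219, 3.134, 0.0]
ft_force: [0.6, -0.5, 0.8]
finger_gap: 0.0458
gripper_force: 0.0
```

Emit:
step_arm(
  steps=[
    [0.5,[-20,-33,6],[0,0,0]],
    [0.5,[-40,-66,12],[0,0,0]],
    [0.5,[-40,-66,12],[0,0,0]],
  ],
)

```text
t: 1.72
tcp_pos: [0.4359, -0.0552, 0.1496]
tool_rot: [-0.224, -3.132, -0.0]
ft_force: [-0.0, 0.5, 0.7]
finger_gap: 0.046
gripper_force: 0.0
```

```bash
python3 - <<'E'
from h import *
s=env.state();print(np.round(s['tcp_pos'],4),s['finger_gap'])
rows([(.437,-.055,.072,82)])
a=snap('scene','s1');
p=proj('scene',[.437,-.055,.08]);print(p)
x,y=map(int,p);cv2.imwrite('pics/s1c.png',cv2.resize(cv2.imread('pics/s1.png')[y-70:y+70,x-90:x+90],None,fx=4,fy=4,interpolation=cv2.INTER_CUBIC))
E
```

```text
[ 0.4359 -0.0552  0.1496] 0.04601892881624758
[-1.2, 0.3, 77.6] [0.0, -0.1, -0.2]
[294.82829791 255.71721621]
```

View pics/s1c.png

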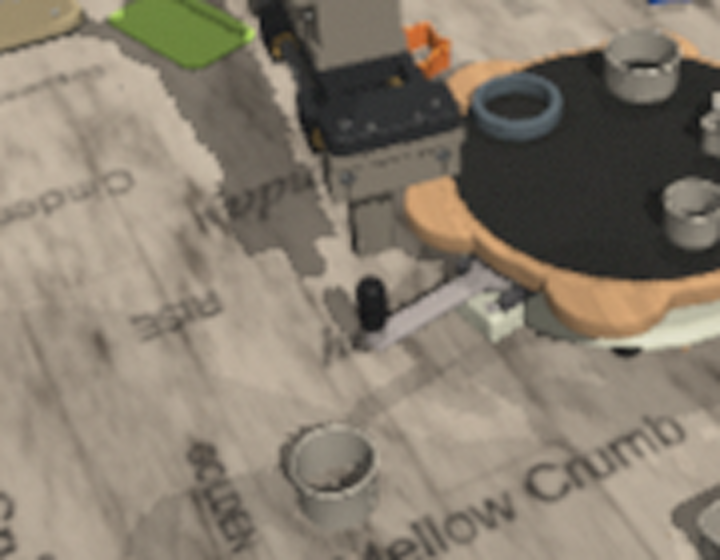

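The scene view shows the knob top at crop (371,285), which is pixel (297,256). That's within 2 px of where I predicted it, directly under the fingers, and the loose round cutter at crop (330,465) is clear. Descending and closing lightly on the knob.

Emit:
step_arm(
  steps=[
    [0.5,[-1,0,30],[0,0,0]],
    [0.5,[-1,0,60],[0,0,0]],
    [0.5,[-1,0,77],[0,0,0]],
    [0.85,[-1,0,77],[0,0,0]],
    [0.85,[-1,0,77],[0,0,0]],
  ],
  squeeze=6,
)

```text
t: 2.4
tcp_pos: [0.4372, -0.0532, 0.0741]
tool_rot: [0.217, 3.133, -0.0]
ft_force: [-0.3, -0.2, 0.7]
finger_gap: 0.0278
gripper_force: 0.0
```

Emit:
step_arm(
  steps=[
    [0.85,[0,0,0],[0,0,0]],
    [0.85,[0,0,0],[0,0,0]],
    [0.85,[0,0,0],[0,0,0]],
  ],
)

```text
t: 2.78
tcp_pos: [0.4372, -0.0539, 0.0741]
tool_rot: [0.218, 3.133, -0.001]
ft_force: [-3.1, -0.7, 6.2]
finger_gap: 0.0177
gripper_force: 6.0
```

```bash
python3 - <<'E'
from h import *
s=env.state();p=np.array(s['tcp_pos']);print(np.round(p,4),s['finger_gap'],np.round(s['ft_force'],1))
f=np.radians(-169.56);pv=AX+.115*np.array([np.cos(f),np.sin(f)])
rows([(*(pv+.09*np.array([np.cos(f-a),np.sin(f-a)])),.072,82) for a in(0,.15,.3,.45,.6)])
E
```

```text
[ 0.4372 -0.0539  0.0741] 0.017723934569215387 [-3.1 -0.7  6.2]
[2.3, -2.2, 2.1] [-0.0, 0.0, 0.0]
[5.6, 10.8, 2.1] [-0.0, 0.0, 0.0]
[6.9, 24.3, 2.1] [-0.0, 0.0, 0.0]
[6.2, 37.7, 2.1] [-0.0, 0.0, 0.0]
[3.4, 50.9, 2.0] [-0.0, 0.0, 0.0]
```

Emit:
step_arm(
  steps=[
    [0.85,[2,7,0],[0,0,0]],
    [0.85,[3,13,0],[0,0,0]],
    [0.85,[4,20,0],[0,0,0]],
    [0.85,[4.5,26.5,0],[0,0,0]],
    [0.85,[4,33,0],[0,0,0]],
  ],
)

```text
t: 3.4
tcp_pos: [0.4373, -0.0198, 0.0731]
tool_rot: [-0.218, -3.134, -0.0]
ft_force: [-2.6, -3.4, 4.0]
finger_gap: 0.0174
gripper_force: 6.0
```

Emit:
step_arm(
  steps=[
    [0.85,[0,7,0],[0,0,0]],
    [0.85,[-1,14,0],[0,0,0]],
    [0.85,[-2,20,0],[0,0,0]],
    [0.85,[-3,22,0],[0,0,0]],
    [0.85,[-3,22,0],[0,0,0]],
  ],
)

```text
t: 4.03
tcp_pos: [0.4419, -0.0, 0.0727]
tool_rot: [-0.216, -3.13, 0.005]
ft_force: [-8.3, -10.4, 4.7]
finger_gap: 0.0269
gripper_force: 6.0
```

Emit:
step_arm(
  steps=[
    [0.5,[0,-4,0],[0,0,0]],
    [0.5,[0,-4,0],[0,0,0]],
    [0.5,[0,-4,0],[0,0,0]],
    [0.5,[0,-4,-40],[0,0,0]],
    [0.5,[0,-4,-80],[0,0,0]],
  ],
)

```text
t: 4.65
tcp_pos: [0.4425, -0.0025, 0.1538]
tool_rot: [-0.218, -3.133, -0.001]
ft_force: [-0.1, 0.3, -0.5]
finger_gap: 0.046
gripper_force: 0.0
```

Emit:
step_arm(
  steps=[
    [0.8,[0,-60,-20],[0,0,0]],
    [1,[0,-120,-20],[0,0,0]],
    [1,[0,-150,-20],[0,0,0]],
  ],
)

```text
t: 5.03
tcp_pos: [0.4221, -0.1537, 0.1739]
tool_rot: [0.221, 3.132, -0.001]
ft_force: [-0.4, 0.1, -0.8]
finger_gap: 0.0179
gripper_force: 0.0
```

```bash
python3 - <<'E'
from h import *
snap('top','top1')
im=cv2.imread('pics/top1.png')
cv2.imwrite('pics/top1c.png',cv2.resize(im[130:290,280:440],None,fx=3.75,fy=3.75,interpolation=cv2.INTER_CUBIC))
s=env.state();print(np.round(s['tcp_pos'],4),s['finger_gap'])
E
```

```text
[ 0.4218 -0.1559  0.1737] 0.013753621394373802
```

View pics/top1c.png

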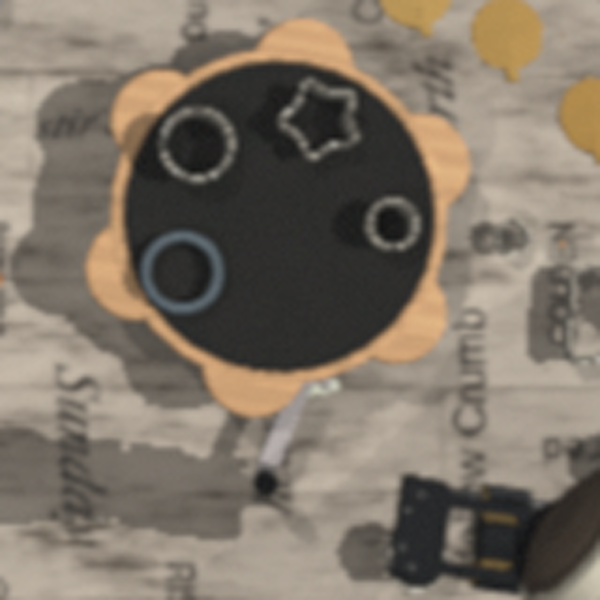

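The crop shows the lever swung aside with its knob at crop (265,482), pixel (351,258.5). The board and cutters haven't moved.

```bash
python3 - <<'E'
from h import *
k=ray('top',350.7,258.5,.08);f=np.radians(-169.75);pv=AX+.115*np.array([np.cos(f),np.sin(f)]);d=k[:2]-pv
print('knob',k,'lever angle',f-(np.arctan2(d[1],d[0])-2*np.pi*(d[1]>0)))
def P(th,r,z):a=np.radians(th);return (*(AX+r*np.array([np.cos(a),np.sin(a)])),z,th+90)
rows([P(20.5,.1395,.17),P(20.5,.1395,.068)])
print('push')
rows([P(20.5-t,.1395,.068) for t in(0,6,12,18,24,30)],P(20.5,.1395,.068))
E
```

```text
knob [ 0.44405034 -0.00496238  0.08      ] lever angle 0.5875301393409162
[-315.2, 233.2, 3.6] [-0.2, 0.0, -28.7]
[-315.0, 233.4, 105.6] [-0.2, 0.0, -28.7]
push
[0.0, 0.0, 0.0] [0.0, 0.0, 0.0]
[0.8, -14.6, 0.0] [0.0, 0.0, 6.0]
[3.0, -29.0, 0.0] [0.0, 0.0, 12.0]
[6.8, -43.1, 0.0] [0.0, 0.0, 18.0]
[12.1, -56.7, 0.0] [0.0, 0.0, 24.0]
[18.7, -69.7, 0.0] [0.0, 0.0, 30.0]
```

Emit:
step_arm(
  steps=[
    [1,[-35,26,1],[0,0,0]],
    [1,[-75,55,2],[0,0,0]],
    [1,[-115,85,3],[0,0,0]],
    [1,[-155,115,3.5],[0,0,0]],
    [1,[-195,144,3.5],[0,0,0]],
  ],
)

```text
t: 5.7
tcp_pos: [0.6365, -0.0339, 0.1693]
tool_rot: [-0.217, -3.134, -0.001]
ft_force: [0.1, 0.5, 0.6]
finger_gap: 0.0006
gripper_force: 0.0
```

Emit:
step_arm(
  steps=[
    [1,[-35,26,0],[0,0,-9]],
    [1,[-75,55,0],[0,0,-18]],
    [1,[-105,78,0],[0,0,-25]],
    [1,[-120,89,0],[0,0,-28.7]],
    [1,[-120,89,0],[0,0,-28.7]],
  ],
)

```text
t: 6.32
tcp_pos: [0.7666, 0.0373, 0.1686]
tool_rot: [0.566, -3.089, -0.001]
ft_force: [0.7, -0.0, -0.7]
finger_gap: -0.0001
gripper_force: 0.0
```

```bash
python3 - <<'E'
from h import *
s=env.state();print(np.round(s['tcp_pos'],4),s['finger_gap'],np.round(s['joints'],2))
def P(th,r,z):a=np.radians(th);return (*(AX+r*np.array([np.cos(a),np.sin(a)])),z,th+90)
rows([P(20.5,.1395,.068)])
E
```

```text
[0.7666 0.0373 0.1686] -6.814090082763054e-05 [-0.11  0.71  1.    0.    1.43 -2.04]
[2.2, -6.9, 100.6] [0.1, -0.0, 0.3]
```

Emit:
step_arm(
  steps=[
    [1,[1,-7,20],[0,0,0]],
    [1,[1,-7,50],[0,0,0]],
    [1,[1,-7,75],[0,0,0]],
    [1,[1,-7,92],[0,0,0]],
    [1,[1,-7,100],[0,0,0]],
  ],
)

```text
t: 6.95
tcp_pos: [0.7681, 0.0278, 0.0696]
tool_rot: [-0.562, 3.089, -0.0]
ft_force: [2.1, 1.1, 2.6]
finger_gap: 0.0003
gripper_force: 1.2
```

Emit:
step_arm(
  steps=[
    [1,[0.3,-8,0],[0,0,3]],
    [1,[0.8,-14.5,0],[0,0,6]],
    [1,[1.7,-22,0],[0,0,9]],
    [1,[3,-29,0],[0,0,12]],
  ],
)

```text
t: 7.45
tcp_pos: [0.7745, 0.0, 0.0685]
tool_rot: [0.235, -3.131, -0.001]
ft_force: [0.7, 0.6, -0.3]
finger_gap: 0.0004
gripper_force: 0.1
```

```bash
cat >> h.py <<'E'
def P(th,r=.1395,z=.068):a=np.radians(th);return (*(AX+r*np.array([np.cos(a),np.sin(a)])),z,th+90)
def polar():
    s=env.state();d=np.array(s['tcp_pos'])[:2]-AX;y=R.from_rotvec(s['tool_rot']).as_matrix()[:2,1]
    print('r',np.hypot(*d),'th',np.degrees(np.arctan2(d[1],d[0])),'yaw-90',np.degrees(np.arctan2(y[1],y[0]))-90,'z',s['tcp_pos'][2],'F',np.round(s['ft_force'],1))
def lobes(f):
    im=snap('top',f)[:,:,::-1]
    hsv=cv2.cvtColor(np.ascontiguousarray(im),cv2.COLOR_BGR2HSV)
    roi=np.zeros(im.shape[:2],np.uint8);cv2.circle(roi,(355,187),62,255,-1)
    w=((hsv[...,1]>90)&(hsv[...,2]>120)&(hsv[...,0]<20)&(roi>0))
    v,u=np.nonzero(w);q=np.array([ray('top',a,b,.062)[:2] for a,b in zip(u,v)])-AX
    rr=np.hypot(*q.T);th=np.arctan2(q[:,1],q[:,0]);k=(rr>.128)&(rr<.155)
    print('lobe phase (mod 60)',np.degrees(np.angle(np.exp(6j*th[k]).sum()))/6,k.sum())
    return im
E
python3 - <<'E'
from h import *
polar();lobes('top2')
E
```

```text
r 0.13960390961308797 th 7.702191248629827 yaw-90 8.566620342974346 z 0.06849979279623819 F [ 0.7  0.6 -0.3]
lobe phase (mod 60) -20.480991504867678 556
```

Emit:
step_arm(
  steps=[
    [1,[0.8,-14.6,0],[0,0,6]],
    [1,[3,-29,0],[0,0,12]],
    [1,[6.8,-43.1,0],[0,0,18]],
    [1,[12.1,-56.7,0],[0,0,24]],
    [1,[18.7,-69.7,0],[0,0,30]],
  ],
)

```text
t: 8.12
tcp_pos: [0.7666, -0.0717, 0.0688]
tool_rot: [-0.585, -3.085, -0.001]
ft_force: [0.7, 0.3, 0.4]
finger_gap: 0.0004
gripper_force: 0.3
```

Emit:
step_arm(
  steps=[
    [1,[0.8,-14.6,0],[0,0,6]],
    [1,[3,-29,0],[0,0,12]],
    [1,[6.8,-43.1,0],[0,0,18]],
    [1,[12.1,-56.7,0],[0,0,24]],
    [1,[18.7,-69.7,0],[0,0,30]],
  ],
)

```text
t: 8.75
tcp_pos: [0.7237, -0.1299, 0.069]
tool_rot: [-1.364, -2.829, -0.0]
ft_force: [-0.4, 0.1, -0.3]
finger_gap: 0.0002
gripper_force: 0.3
```

```bash
python3 - <<'E'
from h import *
polar();im=lobes('top3')
cv2.imwrite('pics/top3c.png',cv2.resize(im[130:290,280:440],None,fx=3.75,fy=3.75,interpolation=cv2.INTER_CUBIC))
E
```

```text
r 0.1414729620885925 th -51.78729127723288 yaw-90 -51.4798184956846 z 0.06896838571184966 F [-0.4  0.1 -0.3]
lobe phase (mod 60) -14.683856772722821 609
```

View pics/top3c.png

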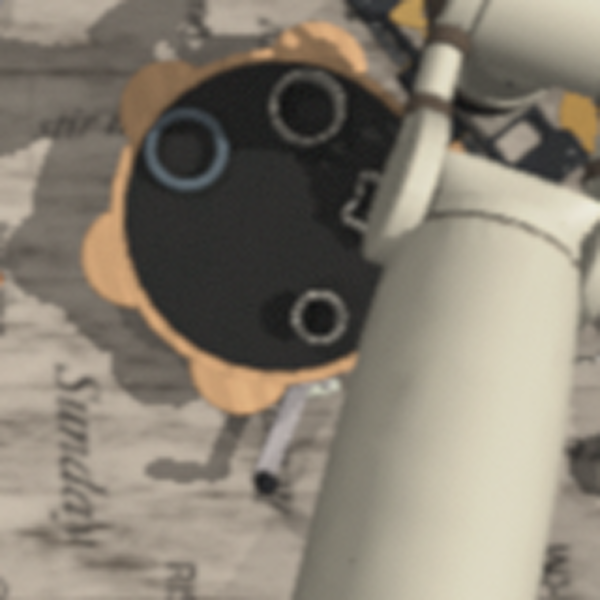

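The view shows the board turned clockwise about 65°, with the star at about crop (362,205) partly under the arm. The cutters are riding along undisturbed and the lever is still aside, so I'll keep pushing.

Emit:
step_arm(
  steps=[
    [1,[1.2,-14.6,0],[0,0,6]],
    [1,[4,-29,0],[0,0,12]],
    [1,[8,-43.1,0],[0,0,18]],
    [1,[13.2,-56.7,0],[0,0,24]],
    [1,[20,-69.7,0],[0,0,30]],
  ],
)

```text
t: 9.43
tcp_pos: [0.6571, -0.1575, 0.0693]
tool_rot: [-2.048, -2.382, 0.0]
ft_force: [1.1, -0.3, -0.3]
finger_gap: 0.0004
gripper_force: 0.3
```

Emit:
step_arm(
  steps=[
    [1,[0.8,-14.6,0],[0,0,6]],
    [1,[3,-29,0],[0,0,12]],
    [1,[6.8,-43.1,0],[0,0,18]],
    [1,[12.1,-56.7,0],[0,0,24]],
    [1,[18.7,-69.7,0],[0,0,30]],
  ],
)

```text
t: 10.05
tcp_pos: [0.5854, -0.1495, 0.0694]
tool_rot: [-2.595, -1.771, 0.0]
ft_force: [0.4, -1.1, -0.4]
finger_gap: 0.0003
gripper_force: 0.3
```

```bash
python3 - <<'E'
from h import *
polar();im=lobes('top4')
E
```

```text
r 0.14032271119243006 th -111.24435237645079 yaw-90 -111.38729867657818 z 0.06939888114869562 F [ 0.4 -1.1 -0.4]
lobe phase (mod 60) -11.936962699087394 795
```

Emit:
step_arm(
  steps=[
    [1,[0.8,-14.6,0],[0,0,6]],
    [1,[3,-29,0],[0,0,12]],
    [1,[5.5,-38.5,0],[0,0,16]],
    [1,[8.4,-47.7,0],[0,0,20]],
    [1,[8.4,-47.7,0],[0,0,20]],
  ],
)

```text
t: 10.72
tcp_pos: [0.5442, -0.124, 0.0693]
tool_rot: [-2.859, -1.3, 0.001]
ft_force: [0.3, -0.4, 0.1]
finger_gap: 0.0007
gripper_force: 0.0
```

```bash
python3 - <<'E'
from h import *
polar();im=lobes('top5');b=cv2.imread('pics/top5.png');snap('scene','scene5')
c=cv2.resize(im[130:290,280:440],None,fx=3.75,fy=3.75,interpolation=cv2.INTER_CUBIC)
d=cv2.imread('pics/scene5.png')[170:290,270:450]
d=cv2.resize(d,(800-600,int(120*200/180)))
cv2.imwrite('pics/top5c.png',c)
E
```

```text
r 0.1398094045389473 th -131.15920778990508 yaw-90 -131.098130512025 z 0.06933300687203617 F [ 0.3 -0.4  0.1]
lobe phase (mod 60) 27.86020758027806 750
```

View pics/top5c.png

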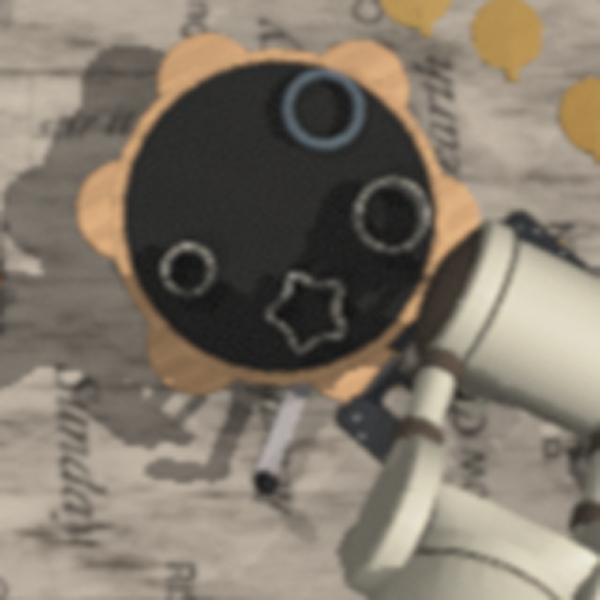

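```bash
python3 - <<'E'
from h import *
for n,c in(('before',(325,120)),('now',(312,313)),('knobset',None)):
    u,v=((np.array(c)+.5)/3.75-.5+[280,130]) if c else (369.2,260.4)
    for z in((.086,) if c else (.08,)):
        s=ray('top',u,v,z)[:2]-AX;print(n,np.hypot(*s),np.degrees(np.arctan2(s[1],s[0])))
# star by contour: bright ring on mat, around expected
im=cv2.imread('pics/top5.png');g=cv2.cvtColor(im,cv2.COLOR_BGR2GRAY)
m=np.zeros_like(g);cv2.circle(m,(363,213),13,255,-1);w=((g>75)&(m>0)).astype(np.uint8)
v,u=np.nonzero(w);h=cv2.convexHull(np.c_[u,v].astype(np.int32));M=cv2.moments(h);u,v=M['m10']/M['m00'],M['m01']/M['m00'];s=ray('top',u,v,.084)[:2]-AX
print(len(w.nonzero()[0]),cv2.boundingRect(h),u,v,np.hypot(*s),np.degrees(np.arctan2(s[1],s[0])))
# axis check: centre of visible mat via projection
print('axis px',proj('top',[*AX,.064]))
E
```

```text
before 0.0751698453173876 -22.327145358736416
now 0.07259831421608755 -165.14091897918723
knobset 0.20047378899807305 -169.6181583163991
58 (351, 202, 21, 20) 361.6292270531401 211.8913043478261 0.06865131955742719 -166.8336530167301
axis px [354.94778981 187.91095085]
```

The view shows the star at crop (312,313), pixel (363,213). That's about -165° around the axis, and the front is at -169.8°, so about 4.7° is left.

Emit:
step_arm(
  steps=[
    [1,[0.1,-4,0],[0,0,1.6]],
    [1,[0.3,-8,0],[0,0,3.2]],
    [1,[0.5,-11.5,0],[0,0,4.7]],
    [1,[0.5,-11.5,0],[0,0,4.7]],
  ],
)

```text
t: 11.32
tcp_pos: [0.5361, -0.1161, 0.0697]
tool_rot: [-2.912, -1.177, 0.0]
ft_force: [-0.6, -0.6, -1.1]
finger_gap: 0.0005
gripper_force: 0.0
```

```bash
python3 - <<'E'
from h import *
polar();im=lobes('top6')
E
```

```text
r 0.13967454427263457 th -135.77257711284074 yaw-90 -135.98050880909668 z 0.06966130249125961 F [-0.6 -0.6 -1.1]
lobe phase (mod 60) 24.508483509435507 715
```

Emit:
step_arm(
  steps=[
    [1,[-3,8,0],[0,0,0]],
    [1,[-3,10,-20],[0,0,0]],
    [1,[-3,10,-60],[0,0,0]],
    [0.7,[-40,10,-100],[0,0,0]],
    [0.5,[-100,10,-100],[0,0,0]],
  ],
)

```text
t: 12.0
tcp_pos: [0.4737, -0.1954, 0.174]
tool_rot: [2.904, 1.179, 0.007]
ft_force: [-0.8, -1.0, 0.5]
finger_gap: 0.0185
gripper_force: 0.0
```

```bash
python3 - <<'E'
from h import *
im=lobes('top7')
cv2.imwrite('pics/top7c.png',cv2.resize(im[130:290,280:440],None,fx=3.75,fy=3.75,interpolation=cv2.INTER_CUBIC))
s=env.state();print(s['tcp_pos'],s['joints'])
rows([(.4395,-.004,.16,80),(.4395,-.004,.16,-100)])
E
```

```text
lobe phase (mod 60) 24.386332495815424 835
[ 0.46794588 -0.19923168  0.17160236] [-0.63774919  0.04491625  1.85227388 -0.00479165  1.24140884  0.16810121]
[115.0, -160.4, 10.6] [-0.1, 0.4, -126.1]
[115.0, -160.4, 10.6] [0.3, 0.1, 53.9]
```

View pics/top7c.png

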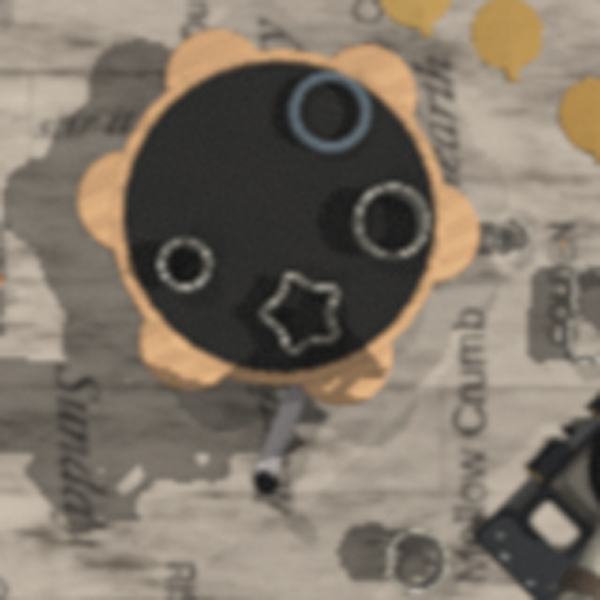

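The view is now clear. The star is at crop (305,314), the board is about right and the lever is still released. One numeric check before I set the brake.

```bash
python3 - <<'E'
from h import *
from scipy.optimize import least_squares
# axis + phase: fit six lobe sinusoid to outer wood contour, on clear pictures
def star(im,px):
    up=cv2.resize(im,None,fx=4,fy=4,interpolation=cv2.INTER_CUBIC);g=cv2.cvtColor(up,cv2.COLOR_BGR2GRAY)
    m=np.zeros_like(g);cv2.circle(m,(int(px[0]*4),int(px[1]*4)),52,255,-1)
    w=((g>80)&(m>0)).astype(np.uint8);n,l,s,_=cv2.connectedComponentsWithStats(w);k=1+np.argmax(s[1:,4])
    h=cv2.convexHull(np.argwhere(l==k)[:,::-1].astype(np.int32));(x,y),r=cv2.minEnclosingCircle(h)
    return ((np.array([x,y])+.5)/4-.5),r/4
for f,px in(('top0',(366,162)),('top1',(366,162)),('top7',(361.5,213.3))):
    im=cv2.imread(f'pics/{f}.png');hsv=cv2.cvtColor(im,cv2.COLOR_BGR2HSV)
    roi=np.zeros(im.shape[:2],np.uint8);cv2.circle(roi,(355,187),62,255,-1)
    w=((hsv[...,1]>70)&(hsv[...,2]>60)&(hsv[...,0]<22)&(roi>0)).astype(np.uint8)
    c=max(cv2.findContours(w,0,1)[0],key=cv2.contourArea)
    q=np.array([ray('top',*p,.062)[:2] for p in c[:,0]])
    def res(p):
        d=q-p[:2];th=np.arctan2(d[:,1],d[:,0])-p[2];r=np.hypot(*d.T)
        t=(th+np.pi/6)%(np.pi/3)-np.pi/6;s=np.clip(1444-(112*np.sin(t))**2,0,None)
        return r*1e3-np.maximum(125,112*np.cos(t)+np.sqrt(s))-p[3]
    b=min((least_squares(res,[*AX,a,0],loss='soft_l1') for a in np.radians([-25,-5,15,30])),key=lambda o:o.cost).x
    (u,v),r=star(im,px);s=ray('top',u,v,.086)[:2]-b[:2]
    print(f,'axis',b[:2],'phase',np.degrees(b[2])%60,b[3],'star',u,v,r,np.hypot(*s),np.degrees(np.arctan2(s[1],s[0])))
    k=ray('top',369.2,260.6,.08)[:2]-b[:2];print('  front',np.degrees(np.arctan2(k[1],k[0])))
E
```

```text
top0 axis [ 0.63851076 -0.015428  ] phase 50.57520426802514 -1.2263647852283008 star 364.875 163.125 10.991498947143555 0.06902702392912173 -23.872533735322968
  front -168.85844162483738
top1 axis [ 0.63858028 -0.01539409] phase 50.5845640575443 -1.2719193629633707 star 365.3412780761719 161.17276000976562 11.41940975189209 0.0743917632426563 -23.16059978881525
  front -168.85286766090852
top7 axis [ 0.63845779 -0.01588503] phase 24.44056523123515 -1.5318403188265273 star 360.2754211425781 212.15652465820312 10.998927116394043 0.0714060302475294 -168.25487061920418
  front -168.98166761358678
```

Emit:
step_arm(
  steps=[
    [0.5,[25,-35,2],[0,0,10]],
    [0.5,[50,-70,4],[0,0,20]],
    [0.5,[75,-105,6],[0,0,30]],
    [0.5,[100,-140,8],[0,0,40]],
    [0.5,[115,-160,10],[0,0,50]],
  ],
)

```text
t: 12.68
tcp_pos: [0.4427, 0.0031, 0.1597]
tool_rot: [-3.137, 0.171, -0.0]
ft_force: [-0.0, 0.1, -0.6]
finger_gap: 0.0461
gripper_force: 0.0
```

```bash
python3 - <<'E'
from h import *
print(env.state()['tcp_pos']);rows([(.4415,-.0045,.074,-99)])
E
```

```text
[0.44271723 0.00314449 0.15971418]
[-0.4, 7.7, 85.7] [-0.0, -0.0, 2.8]
```

Emit:
step_arm(
  steps=[
    [0.5,[0,7.5,15],[0,0,2.8]],
    [0.5,[0,7.5,50],[0,0,2.8]],
    [0.5,[0,7.5,86],[0,0,2.8]],
    [0.85,[0,7.5,86],[0,0,2.8]],
    [0.85,[0,7.5,86],[0,0,2.8]],
  ],
)

```text
t: 13.3
tcp_pos: [0.443, -0.0067, 0.0746]
tool_rot: [3.132, -0.241, 0.002]
ft_force: [-0.3, 0.1, 1.1]
finger_gap: 0.0283
gripper_force: 0.0
```

Emit:
step_arm(
  steps=[
    [0.85,[0,0,0],[0,0,0]],
    [0.85,[0,0,0],[0,0,0]],
    [0.85,[0,0,0],[0,0,0]],
  ],
  squeeze=12,
)

```text
t: 13.68
tcp_pos: [0.4433, -0.006, 0.0751]
tool_rot: [3.132, -0.24, 0.004]
ft_force: [-0.3, 0.6, 6.0]
finger_gap: 0.0175
gripper_force: 12.0
```

```bash
python3 - <<'E'
from h import *
s=env.state();print(s['tcp_pos'],s['finger_gap'],s['ft_force'])
f=np.radians(-169.0);A=np.array([.6385,-.0155]);pv=A+.115*np.array([np.cos(f),np.sin(f)])
K=[pv+.09*np.array([np.cos(f-a),np.sin(f-a)]) for a in(.6,.5,.4,.3,.2,.1,0)];print(np.round(K,4).tolist())
rows([(*k,.074,-99) for k in K]);rows([(.4372,-.0545,.074,-99)])
E
```

```text
[ 0.44334548 -0.00600599  0.07510439] 0.017532681090040903 [-0.34513362  0.63141959  5.98410573]
[[0.443, -0.0017], [0.4398, -0.0102], [0.4376, -0.0189], [0.4361, -0.0277], [0.4356, -0.0367], [0.436, -0.0457], [0.4373, -0.0546]]
[-1.0, -4.2, 1.1] [0.0, -0.2, 0.2]
[-2.8, 4.6, 1.1] [0.0, -0.2, 0.2]
[-3.8, 13.6, 1.1] [0.0, -0.2, 0.2]
[-3.8, 22.6, 1.1] [0.0, -0.2, 0.2]
[-3.0, 31.5, 1.1] [0.0, -0.2, 0.2]
[-1.2, 40.4, 1.1] [0.0, -0.2, 0.2]
[1.4, 49.0, 1.1] [0.0, -0.2, 0.2]
[1.3, 48.9, 1.1] [0.0, -0.2, 0.2]
```

Emit:
step_arm(
  steps=[
    [0.85,[-3,6,0],[0,0,0]],
    [0.85,[-4,12,0],[0,0,0]],
    [0.85,[-4,18,0],[0,0,0]],
    [0.85,[-4,24,0],[0,0,0]],
    [0.85,[-3,30,0],[0,0,0]],
  ],
)

```text
t: 14.3
tcp_pos: [0.435, -0.0347, 0.0747]
tool_rot: [-3.131, 0.24, -0.001]
ft_force: [-1.2, 5.1, 8.4]
finger_gap: 0.0175
gripper_force: 12.0
```

Emit:
step_arm(
  steps=[
    [0.85,[1,6,0],[0,0,0]],
    [0.85,[2,12,0],[0,0,0]],
    [0.85,[4,18,0],[0,0,0]],
    [0.85,[4.4,19.3,0],[0,0,0]],
    [0.85,[4.4,19.3,0],[0,0,0]],
  ],
)

```text
t: 14.92
tcp_pos: [0.4358, -0.0542, 0.0743]
tool_rot: [-3.131, 0.24, 0.001]
ft_force: [-2.3, 3.8, 7.0]
finger_gap: 0.0176
gripper_force: 12.0
```

Emit:
step_arm(
  steps=[
    [0.5,[0,0,0],[0,0,0]],
    [0.5,[0,0,0],[0,0,0]],
    [0.5,[0,0,-20],[0,0,0]],
    [0.5,[0,0,-60],[0,0,0]],
    [0.5,[0,0,-100],[0,0,0]],
  ],
)

```text
t: 15.55
tcp_pos: [0.4354, -0.0546, 0.1743]
tool_rot: [-3.132, 0.241, 0.002]
ft_force: [0.5, -0.7, -0.3]
finger_gap: 0.0459
gripper_force: 0.0
```

Emit:
step_arm(
  steps=[
    [0.5,[0,50,-20],[0,0,0]],
    [0.5,[0,100,-40],[0,0,0]],
    [0.5,[0,150,-40],[0,0,0]],
    [0.5,[0,150,-40],[0,0,0]],
  ],
)

```text
t: 16.05
tcp_pos: [0.4124, -0.2055, 0.2138]
tool_rot: [3.131, -0.248, -0.0]
ft_force: [0.2, 0.6, -0.6]
finger_gap: 0.0462
gripper_force: 0.0
```

```bash
python3 - <<'E'
from h import *
im=lobes('top8')
cv2.imwrite('pics/top8c.png',cv2.resize(im[130:290,280:440],None,fx=3.75,fy=3.75,interpolation=cv2.INTER_CUBIC))
g=cv2.cvtColor(np.ascontiguousarray(im),cv2.COLOR_BGR2GRAY)
m=(g<45).astype(np.uint8);m[:250]=0;m[275:]=0;m[:,:355]=0;m[:,380:]=0
ys,xs=np.nonzero(m);print('knob px',xs.mean(),ys.mean(),len(xs))
E
```

```text
lobe phase (mod 60) 24.29474144126725 850
knob px 368.2352941176471 260.6470588235294 17
```

View pics/top8c.png

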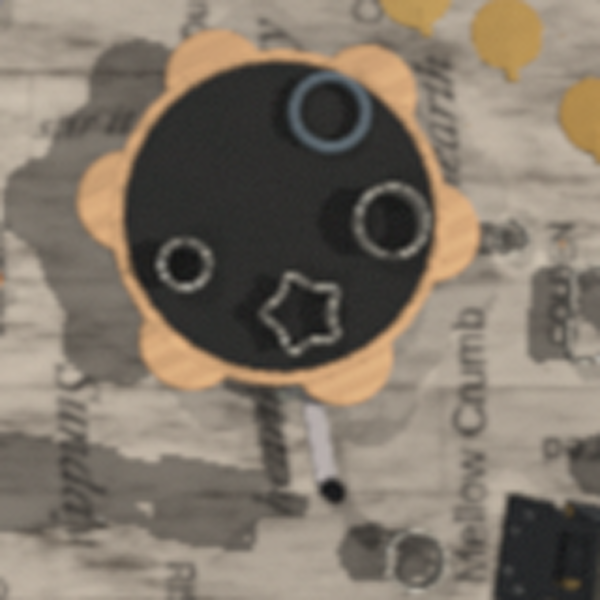

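The final view shows the star at crop (305,314) directly behind the lever pivot. The knob is back at crop (333,490), within 0.7 px (about 2 mm) of where it started. The board didn't move when the brake was set, and the gripper is clear.

```bash
python3 -c "
from workcell import env
print(env.hand_in())"
```

```text
the job is handed in; nothing more can be done
None
```

The star cutter now stands at the front behind the lever's pivot (within about 1° by the camera), the lever is back to straight ahead (within about 2 mm at the knob) so the brake is set again, and the job was handed in at about 16 s.

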